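# Register a tube block in the reader's open drawer and hold it there

## Robot

A 6-joint arm with a two-finger parallel gripper is mounted at the origin on the work surface. World frame = base frame: x ahead of the robot, y to its left, z up, the work surface at z = 0. Lengths are in m, angles in rad, forces in N, time in s.
With the tool pointing down it reaches from about 0.325 to 1 m from the base axis. Payload 5.1 kg.
Tool frame: the origin (TCP) lies between the finger pads; the fingertips stand 11 mm ahead of it and the grasp point (between the pads) lies 8 mm behind it; x points along the fingers, y is the direction in which the jaws open and shut, and the axes are right-handed (so a half turn about x gives the same grasp; the last joint's range is limited). The gripper opens to 85 mm and grips with 20 to 120 N. Pads are 22 mm wide; open, the fingers measure 114 mm over their backs; the gripper's body (76 mm by 85 mm) begins 54 mm behind the grasp point. The pads swing forward as they close: fully open they stand 13 mm farther back than shut.
Start: joints at [-0.083, 0.124, 1.65, -0, 1.367, -0.083], TCP at [0.65, -0, 0.242] pointing down, gripper open.
Joint ranges: [-2.61, 2.61], [-1.02, 2.33], [0.03, 2.71], [-1.35, 4.49], [0.32, 2.68], [-2.91, 2.91]. Speed limits (rad/s): [2.57, 2.57, 3.14, 3.14, 3.14, 3.14].

## Interface

Orientations are given as a rotation vector (axis times angle).
In Python, from bench import env gives the robot as it stands.
- The arm moves only by the tool servo_tool, never from a script. Its argument "commands" is a list of rows, each an object with "jaw": the opening, from 0 (shut) to 1 (fully open); "xyz": the shift along the world's x, y, z in m, a list of three; "dr": the turn, a rotation vector about the world's x, y, z in rad, a list of three. A call has 1 to 10 rows; each row is the pose to reach, as a shift and turn from the pose commanded when the call began; what a row does not reach only later rows make up. A row lasts 1/10 s, in which the tool goes at most 50 mm and 8.59 degrees, less where a joint would pass 70% of its speed; a pose out of reach is approached as far as the arm can. A call with a gripper value outside its range is refused whole. The fingers move at their own pace and stop on an object; "grip_force" is the grip in N (left out, the last holds). Time passes only in rows, so rows that repeat a pose let the fingers close. It gives the time, the measured TCP pose, the force and the opening at its end, in the units of the state.
- env.observe(): the state, without advancing time (a new reading comes with each control period).
- env.camera(name): name is "scene" or "side" or "wrist"; returns the picture (480x640x3 uint8, red, green, blue); there is no depth.
- env.get_calibration(name): a dict with "fx", "fy", "cx", "cy" (pixels), "rvec" (rotation vector, rad) and "tvec" (3), from world to camera coordinates, as OpenCV has them. Camera axes: x right, y down, z forward; pixel columns grow to the right and rows downward; lengths in m; the calibration is good to about 2 mm. A picture is of the moment at which its call begins: read the wrist's pose just before it. get_calibration takes no time and is no camera call; for the wrist camera it gives the pose at the moment of the call.
- env.close_job(): hands the job in, once; it reports no verdict.
The state is a dict: "time_s": time; "joint_positions": joint angles; "qd": joint speeds; "joint_torque": joint torques, N m; "tcp_pos": TCP position; "tool_rot": TCP orientation; "contact_force": force on the tool from outside, world axes, zero at the start; "ft_torque": the same for the moment, N m; "width": finger opening in m.
Only numpy, scipy, OpenCV 4.12 (cv2) and the standard library are available. Lean on these libraries where they do the work, as an engineer would, in place of code of your own. Each camera call takes 0.05 s, during which the arm holds its last target.

## Task

Pick up the aluminium tube block with the bevelled long edge and set it in the reader's open loading drawer, bevel towards the front of the drawer (the side nearest the robot) and one end touching the steel stop block. Then push slantwise on the bevel so that the block is pressed against the upright steel fence and down on the drawer floor at the same time, and finish while still holding that push, without backing off or letting go. Leave the other things on the bench where they are.

Things in the scene. Friction and masses are not known exactly. Their poses are not given: they have to be found in the camera images.
- block_center (a point): centre (22.5 mm up) of the tube block to place: bare aluminium, 50 mm (its x) by 95 mm (its y) by 45 mm high, 0.3 to 0.45 kg, a row of five bores in its top. Its -x long top edge is cut by a 45 degree bevel 15 mm wide and high, so that side is upright only to 30 mm; the +x side is upright to 45 mm. Starts upright on the bench, bevel roughly to the robot (yaw up to 0.65 either way)
- block_bevel (a point): middle of the block's bevel face: 17.5 mm towards -x from the block's centre, 37.5 mm above its underside; axes as the block's
- reader: white benchtop machine, fixed, its drawer open to the robot; origin on the bench under the drawer, +x into the machine. Drawer inside: x -100 to +50 mm (fence face), y -105 to +105 mm, floor 20 mm above the bench; front and side walls 10 mm thick, tops 45 mm above the bench. Behind the fence a deck 40 mm high, then from x = 130 mm the housing, 155 mm high, 320 mm wide
- nest_floor: floor of the drawer, level, flat, rigid, its top 20 mm above the bench; same origin and axes as the reader. The block drags on it with a friction coefficient of 0.5 to 0.72, so a push steeper than about 50 degrees below level may be lost in friction before it reaches the fence; push more forward than down
- fence: upright rigid steel bar across the back of the drawer, 15 mm thick, 210 mm long, its top 65 mm above the bench, level with the top of the block in the drawer: no room for a finger between block and fence at the end. Origin at bench height, middle of its face towards the robot; +x into the machine, y along it
- stop: rigid steel stop block fixed on the drawer floor, touching the fence: 70 mm (x) by 20 mm (y), 39 mm high with its two screw heads. Origin under its centre, axes as the reader's. Its place along the fence varies within the +y half of the drawer; the block goes on its -y side, end to side: block centre then 57.5 mm from stop centre along y
- plain_block: bystander: aluminium tube block 55 x 85 x 40 mm, two rows of three wide bores, no bevel; origin under its centre
- tip_box: bystander: closed white pipette-tip box 84 x 119 x 56 mm; origin under its centre
- rotor: bystander: flat black rotor disc, 84 mm across, 22 mm high; origin under its centre
- marker: bystander: white marker pen with black cap lying down, 135 mm long, 15 mm thick; origin under its middle
- wash_bottle: bystander: clear plastic bottle, 60 mm across, 150 mm high; origin under its centre

How it is judged:
On the way:
1. the tube block has been lifted clear of the bench, higher than the drawer's walls (height (world z) of block_center above 0.075 m), for 0.1 s.
At the end, for the whole second after the job is handed in: Robot still pushing: fingers on block > 3 N, block on fence > 2 N, block on drawer floor > 7.5 N (it weighs 2.8 to 4.4 N); block at rest on the floor, flat and square to the fence (0.05 rad) within 3 mm of it, bevel away from the fence, its end within 4 mm of the stop block (contact force between block and fence above 2 N and contact force between block and nest_floor above 7.5 N and contact force between the fingers and block above 3 N and y of block_center in the frame of stop between -0.0615 and -0.055 m and x of block_center in the frame of fence above -0.028 m and x of block_bevel in the frame of fence below -0.035 m and angle between block_center's own z axis and vertical below 0.05 rad and angle between the x axis of block_center and the x axis of fence, either way round below 0.05 rad and height (world z) of block_center below 0.046 m and linear speed of block below 0.01 m/s); the arm keeps its last pose, push and grip.
It fails at once if another thing on the bench is moved by more than 30 mm (distance of any of plain_block, tip_box, rotor, marker, wash_bottle from where it was at the start of the episode above 0.03 m).
It also fails if it takes over 54 s, if anything falls off the work surface, if the arm or the gripper's body presses on something with over 40 N, if the wrist force passes 120 N, or if a joint passes its speed limit or range.

## Working session

There is one attempt and no reset: what is moved stays moved. The work goes in short steps, Python scripts to look and compute and a tool call to move; the robot and the scene stay as the last step left them, time stands still between calls to the robot, and variables do not carry over. Pictures are saved under pics/ and viewed, and the job is handed in when it is done.

Besides the shell and the picture viewer there is one more tool, called after "Request:" as a command line: name --argument value ..., lists and objects as JSON in quotes. servo_tool: Moves the arm, as the interface text tells. Its arguments: {"type":"object","properties":{"commands":{"type":"array","items":{"type":"object","properties":{"jaw":{"type":"number"},"xyz":{"type":"array","items":{"type":"number"}},"dr":{"type":"array","items":{"type":"number"}}}}},"grip_force":{"type":"number"}},"required":["commands"]}

```bash
mkdir -p pics; ls
python3 - <<'E'
from bench import env
import cv2
o=env.observe();print(o)
for n in("scene","side","wrist"):
    c=env.get_calibration(n);print(n,c)
    im=env.camera(n);cv2.imwrite(f"pics/{n}0.png",im[:,:,::-1])
E
```

```text
pics
{'time_s': 0.0, 'joint_positions': array([-8.26103997e-02,  1.24483684e-01,  1.65169246e+00,  1.18540337e-05,
        1.36747513e+00, -8.26070653e-02]), 'qd': array([ 0.00062979,  0.00128443, -0.00070256,  0.00057353, -0.00111818,
        0.00137447]), 'joint_torque': array([ 3.96925461e-04, -4.23608243e+01, -3.65454090e+01,  2.94756808e-05,
        6.89593100e-03,  2.82237529e-06]), 'tcp_pos': array([6.49410418e-01, 1.60705939e-05, 2.41055938e-01]), 'tool_rot': array([ 1.20836718,  1.21084048, -1.21062797]), 'contact_force': array([ 0.59259504,  0.50464215, -0.1934335 ]), 'ft_torque': array([ 0.01019981, -0.00971325, -0.00264362]), 'width': 0.08579944751839198}
scene {'fx': 581.6538914944264, 'fy': 581.6538914944264, 'cx': 322.3760755194406, 'cy': 238.33674260210316, 'rvec': array([ 1.67680243,  2.20444392, -0.59060967]), 'tvec': array([ 0.17459178, -0.39368045,  1.38776542])}
side {'fx': 605.9949048979377, 'fy': 605.9949048979377, 'cx': 309.3696180255795, 'cy': 236.06645064503041, 'rvec': array([ 2.30728915, -0.06876385,  0.00537417]), 'tvec': array([-0.53149296,  0.02193676,  1.51625172])}
wrist {'fx': 416.35416037210734, 'fy': 416.35416037210734, 'cx': 323.7328351717827, 'cy': 236.03651215558244, 'rvec': array([-2.83630968e+00, -1.15381118e-04,  2.82181359e-03]), 'tvec': array([-0.64814025, -0.03772427,  0.37915347])}
```

View pics/scene0.png

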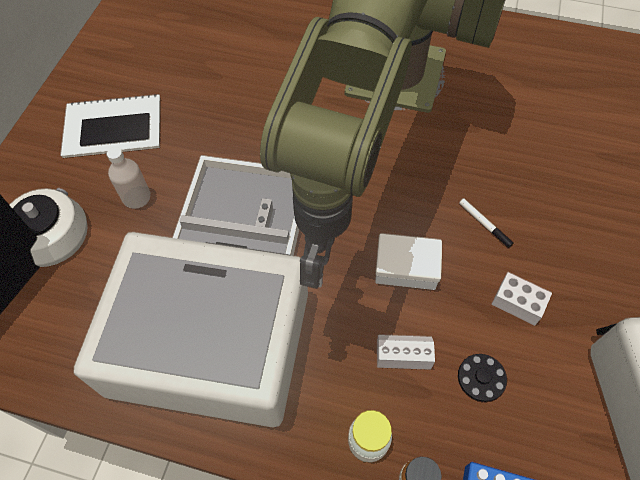

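View pics/side0.png

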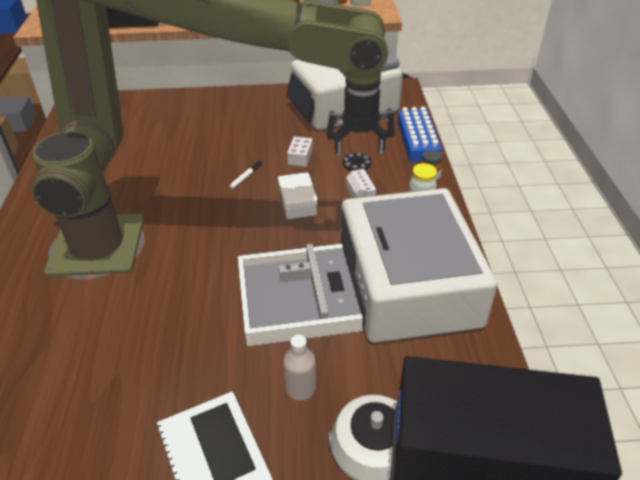

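View pics/wrist0.png

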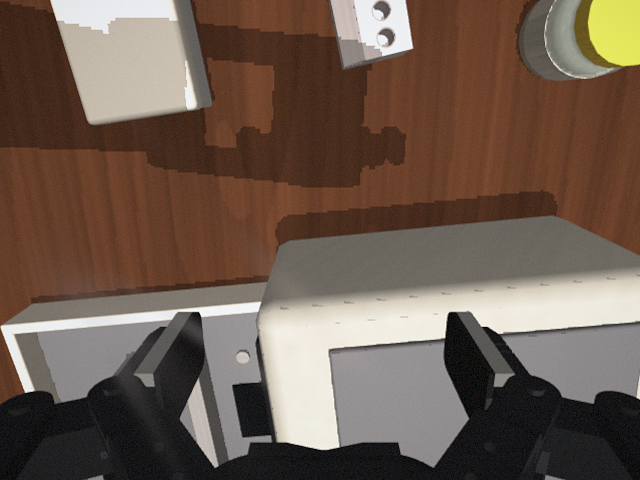

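Side view: the block with five bores is at (360,183) px. The drawer is at about (300,290) with the stop at (295,268), and the reader's +x is roughly world +x. Next I'll enlarge crops to pick corners.

```bash
cat > h.py <<'E'
import numpy as np,cv2
from bench import env
def ray(n,uv,c=None):
    c=c or env.get_calibration(n)
    R=cv2.Rodrigues(np.array(c["rvec"]))[0];t=np.array(c["tvec"])
    d=R.T@np.array([(uv[0]-c["cx"])/c["fx"],(uv[1]-c["cy"])/c["fy"],1.]);return -R.T@t,d
def onz(n,uv,z,c=None):
    o,d=ray(n,uv,c);return o+d*(z-o[2])/d[2]
def proj(n,P,c=None):
    c=c or env.get_calibration(n)
    K=np.array([[c["fx"],0,c["cx"]],[0,c["fy"],c["cy"]],[0,0,1]])
    return cv2.projectPoints(np.array(P,float).reshape(-1,1,3),np.array(c["rvec"]),np.array(c["tvec"]),K,None)[0].reshape(-1,2)
def crop(src,dst,x,y,w,h,s):
    im=cv2.imread(src)[y:y+h,x:x+w];im=cv2.resize(im,None,fx=s,fy=s,interpolation=cv2.INTER_CUBIC)
    st=10 if s>=5 else 20
    for i in range(0,w,st):
        cv2.line(im,(i*s,0),(i*s,6),(0,255,0),1);cv2.putText(im,str(x+i),(i*s,16),0,.35,(0,255,0),1)
    for i in range(0,h,st):
        cv2.line(im,(0,i*s),(6,i*s),(0,255,0),1);cv2.putText(im,str(y+i),(8,i*s+4),0,.35,(0,255,0),1)
    cv2.imwrite(dst,im)
E
python3 - <<'E'
from h import *
crop("pics/scene0.png","pics/c1.png",365,320,85,60,9)
crop("pics/scene0.png","pics/c2.png",165,145,145,110,5)
crop("pics/side0.png","pics/c3.png",230,235,150,110,5)
E
```

```text
(no output)
```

View pics/c1.png

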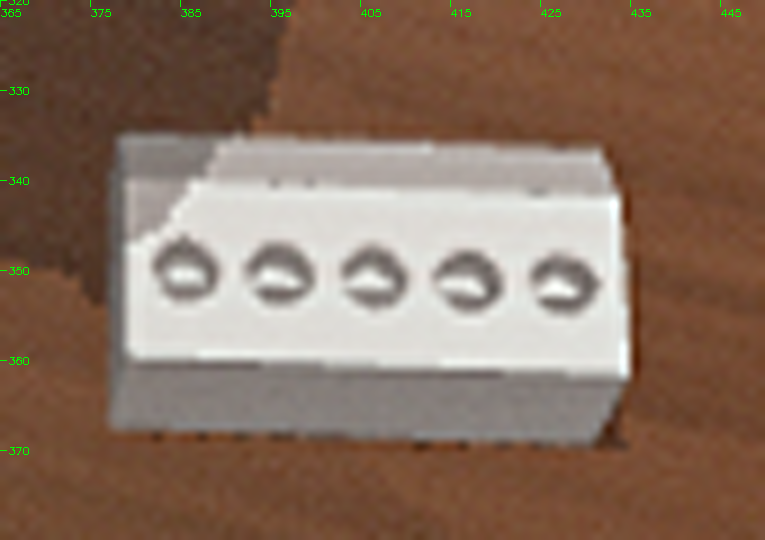

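View pics/c2.png

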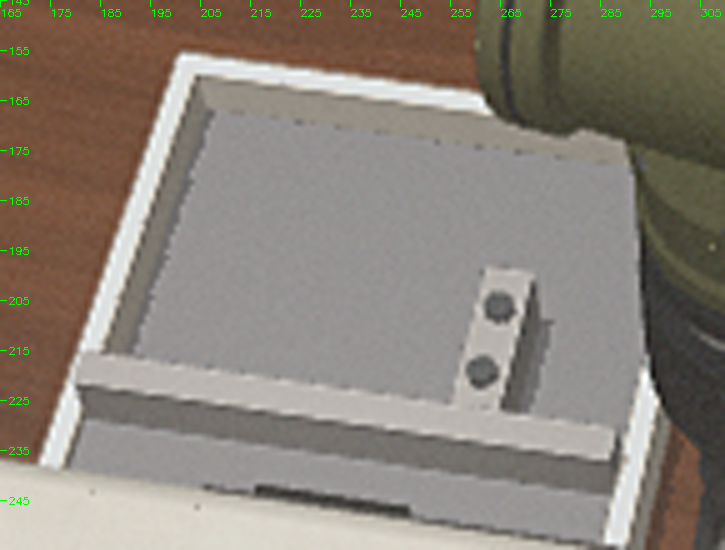

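View pics/c3.png

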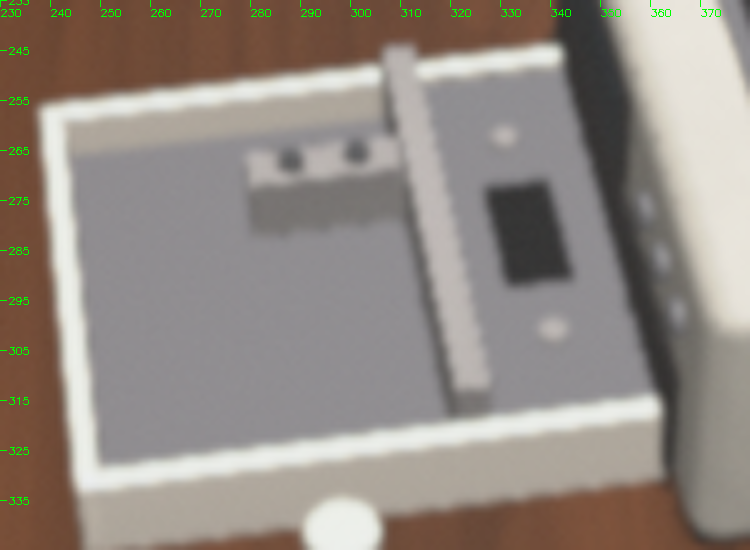

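```bash
cat > m1.py <<'E'
from h import *
def px(X,Y,x0,y0,s): return (x0+(X+.5)/s-.5, y0+(Y+.5)/s-.5)
def pr(l,n,pts,z):
    P=[onz(n,p,z) for p in pts]
    for p in P: print(l,p.round(4))
    return P
c1=lambda X,Y:px(X,Y,365,320,9); c2=lambda X,Y:px(X,Y,165,145,5); c3=lambda X,Y:px(X,Y,230,235,5)
B=pr("blk top",'scene',[c1(127,180),c1(617,196),c1(629,377),c1(127,358)],.045)
for i in range(4): print("len",np.linalg.norm(B[i]-B[(i+1)%4]).round(4),"ang",np.arctan2(*(B[(i+1)%4]-B[i])[[1,0]]).round(4))
B=pr("blk bevel low",'scene',[c1(118,135),c1(603,150)],.030)
print(np.linalg.norm(B[1]-B[0]))
P=pr("blk +x bottom",'scene',[c1(108,427),c1(600,444)],0)
for n,pts in (('scene',[c2(100,352),c2(615,428)]),('side',[c3(385,47),c3(458,390)])):
    F=pr("fence front top "+n,n,pts,.065);d=F[0]-F[1];print(np.linalg.norm(d),"yaw",np.arctan2(-d[0],d[1]))
for n,pts in (('scene',[c2(80,385),c2(612,460)]),('side',[c3(413,45),c3(489,388)])):
    F=pr("fence rear top "+n,n,pts,.065);d=F[0]-F[1];print(np.linalg.norm(d),"yaw",np.arctan2(-d[0],d[1]))
pr("stop -y bottom side",'side',[c3(252,236),c3(403,219)],.020)
for z in (.055,.059):
  pr("stop -y top side %g"%z,'side',[c3(250,186),c3(402,165)],z)
  pr("stop -y top scene %g"%z,'scene',[c2(485,268),c2(455,405)],z)
  pr("stop +y top scene %g"%z,'scene',[c2(536,272)],z)
pr("drawer side outer top corners",'side',[c3(38,112),c3(78,490),c3(661,398),c3(562,47)],.045)
E
python3 m1.py
```

```text
blk top [0.6776 0.1089 0.045 ]
blk top [0.6556 0.2005 0.045 ]
blk top [0.6904 0.209  0.045 ]
blk top [0.7121 0.1167 0.045 ]
len 0.0942 ang 1.8064
len 0.0358 ang 0.24
len 0.0948 ang -1.3398
len 0.0354 ang -2.9184
blk bevel low [0.6634 0.105  0.03  ]
blk bevel low [0.641  0.1975 0.03  ]
0.09513198853535149
blk +x bottom [0.7115 0.1164 0.    ]
blk +x bottom [0.689  0.2104 0.    ]
fence front top scene [ 0.54   -0.3049  0.065 ]
fence front top scene [ 0.5198 -0.1045  0.065 ]
0.20140847540956971 yaw -3.0415017366125627
fence front top side [ 0.5217 -0.1039  0.065 ]
fence front top side [ 0.5418 -0.3139  0.065 ]
0.21101829153480678 yaw 0.09557267119173743
fence rear top scene [ 0.5558 -0.3065  0.065 ]
fence rear top scene [ 0.5334 -0.1014  0.065 ]
0.206356499592249 yaw -3.0330590984366217
fence rear top side [ 0.5347 -0.1034  0.065 ]
fence rear top side [ 0.5547 -0.3137  0.065 ]
0.21121868744419553 yaw 0.09458312493830379
stop -y bottom side [ 0.4563 -0.1776  0.02  ]
stop -y bottom side [ 0.5257 -0.1717  0.02  ]
stop -y top side 0.055 [ 0.4572 -0.1801  0.055 ]
stop -y top side 0.055 [ 0.5259 -0.1716  0.055 ]
stop -y top scene 0.055 [ 0.458  -0.1778  0.055 ]
stop -y top scene 0.055 [ 0.5208 -0.1689  0.055 ]
stop +y top scene 0.055 [ 0.4544 -0.1579  0.055 ]
stop -y top side 0.059 [ 0.4573 -0.184   0.059 ]
stop -y top side 0.059 [ 0.5257 -0.1755  0.059 ]
stop -y top scene 0.059 [ 0.4604 -0.1766  0.059 ]
stop -y top scene 0.059 [ 0.523  -0.1677  0.059 ]
stop +y top scene 0.059 [ 0.4569 -0.1567  0.059 ]
drawer side outer top corners [ 0.359  -0.1152  0.045 ]
drawer side outer top corners [ 0.3836 -0.3399  0.045 ]
drawer side outer top corners [ 0.6278 -0.307   0.045 ]
drawer side outer top corners [ 0.606  -0.0884  0.045 ]
```

Block: centre about (0.6765, 0.157), yaw 0.235. Its measured sides (94–95 mm and 35 mm) match the given sizes. Fence: face at u≈0.508, yaw≈0.097. Stop: its -y face is at v≈-0.2215. Moving above the block now.

Request:
servo_tool --commands '[{"xyz": [0.007, 0.045, -0.02], "dr": [0, 0, 0.1], "jaw": 1}, {"xyz": [0.014, 0.09, -0.04], "dr": [0, 0, 0.2], "jaw": 1}, {"xyz": [0.021, 0.125, -0.06], "dr": [0, 0, 0.235], "jaw": 1}, {"xyz": [0.0265, 0.157, -0.08], "dr": [0, 0, 0.235], "jaw": 1}, {"xyz": [0.0265, 0.157, -0.08], "dr": [0, 0, 0.235], "jaw": 1}, {"xyz": [0.0265, 0.157, -0.08], "dr": [0, 0, 0.235], "jaw": 1}]'

```text
time_s: 0.75
tcp_pos: [0.6758, 0.1574, 0.161]
tool_rot: [1.032, 1.313, -1.035]
contact_force: [0.3, -0.7, 0.4]
width: 0.0853
```

Run:
```python
from h import *
o=env.observe();print(o['tcp_pos'],o['tool_rot'],o['contact_force'])
R=cv2.Rodrigues(o['tool_rot'])[0];print(R.round(3))
c=env.get_calibration("wrist");im=env.camera("wrist");cv2.imwrite("pics/w1.png",im[:,:,::-1]);print(c)
import pickle;pickle.dump(c,open("w1.pkl","wb"))
```

```text
[0.67582726 0.15738453 0.16102268] [ 1.03174781  1.31312569 -1.03514868] [ 0.33660372 -0.70112105  0.35227481]
[[-0.002  0.972  0.234]
 [-0.001  0.234 -0.972]
 [-1.    -0.002  0.   ]]
{'fx': 416.35416037210734, 'fy': 416.35416037210734, 'cx': 323.7328351717827, 'cy': 236.03651215558244, 'rvec': array([-2.81751989, -0.33475421, -0.04871153]), 'tvec': array([-0.69290862, -0.01866021,  0.30128299])}
```

View pics/w1.png

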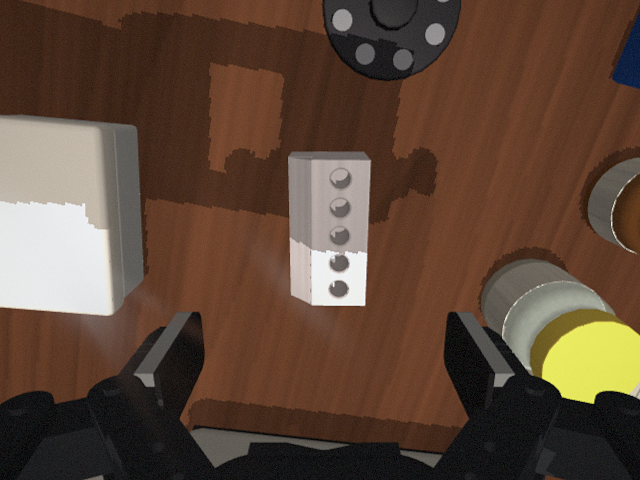

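The wrist view shows the block straight below the gripper, bores at (340,178) to (338,288) and bevel on the left (robot side). I'll check the centre and yaw from this view.

Run:
```python
from h import *
import pickle;c=pickle.load(open("w1.pkl","rb"))
a,b,m=[onz("wrist",p,.045,c) for p in((340,178),(338.5,288.5),(339.5,235))]
print(a,b,m,"yaw",np.arctan2(-(a-b)[0],(a-b)[1]))
P=[onz("wrist",p,.045,c) for p in((313,154),(370,157),(366,305),(312,304))];print(np.array(P).round(4),np.mean(P,0), [np.linalg.norm(P[i]-P[i-1]).round(4) for i in range(4)])
```

```text
[0.67584419 0.19484294 0.045     ] [0.69251734 0.12503607 0.045     ] [0.68426134 0.16033319 0.045     ] yaw 0.2344543901929378
[[0.657  0.2048 0.045 ]
 [0.6899 0.2109 0.045 ]
 [0.7129 0.1178 0.045 ]
 [0.6784 0.1102 0.045 ]] [0.68455174 0.16094502 0.045     ] [np.float64(0.097), np.float64(0.0334), np.float64(0.0959), np.float64(0.0354)]
```

Both views agree to 2 mm. Descending and gripping.

Request:
servo_tool --commands '[{"xyz": [0.001, 0.001, -0.045], "dr": [0, 0, 0], "jaw": 1}, {"xyz": [0.001, 0.001, -0.09], "dr": [0, 0, 0], "jaw": 1}, {"xyz": [0.001, 0.001, -0.125], "dr": [0, 0, 0], "jaw": 1}, {"xyz": [0.001, 0.001, -0.145], "dr": [0, 0, 0], "jaw": 1}, {"xyz": [0.001, 0.001, -0.145], "dr": [0, 0, 0], "jaw": 1}, {"xyz": [0.001, 0.001, -0.145], "dr": [0, 0, 0], "jaw": 0.4}, {"xyz": [0.001, 0.001, -0.145], "dr": [0, 0, 0], "jaw": 0.3}, {"xyz": [0.001, 0.001, -0.145], "dr": [0, 0, 0], "jaw": 0.3}, {"xyz": [0.001, 0.001, -0.145], "dr": [0, 0, 0], "jaw": 0.3}, {"xyz": [0.001, 0.001, -0.145], "dr": [0, 0, 0], "jaw": 0.3}]' --grip_force 50

```text
time_s: 1.8
tcp_pos: [0.6795, 0.1579, 0.0208]
tool_rot: [1.036, 1.308, -1.032]
contact_force: [-1.0, -2.3, 6.3]
width: 0.0491
```

Request:
servo_tool --commands '[{"xyz": [0, 0, 0.02], "dr": [0, 0, 0], "jaw": 0.3}, {"xyz": [0, 0, 0.05], "dr": [0, 0, 0], "jaw": 0.3}, {"xyz": [0, 0, 0.09], "dr": [0, 0, 0], "jaw": 0.3}, {"xyz": [0, 0, 0.13], "dr": [0, 0, 0], "jaw": 0.3}, {"xyz": [0, 0, 0.17], "dr": [0, 0, 0], "jaw": 0.3}, {"xyz": [0, 0, 0.2], "dr": [0, 0, 0], "jaw": 0.3}, {"xyz": [0, 0, 0.2], "dr": [0, 0, 0], "jaw": 0.3}, {"xyz": [0, 0, 0.2], "dr": [0, 0, 0], "jaw": 0.3}]'

```text
time_s: 2.6
tcp_pos: [0.6771, 0.158, 0.2168]
tool_rot: [1.034, 1.311, -1.034]
contact_force: [0.1, 0.5, -5.2]
width: 0.0492
```

Run:
```python
from h import *
import pickle
o=env.observe();print(o['tcp_pos'],o['tool_rot'],o['contact_force'],o['width'])
pickle.dump(env.get_calibration("wrist"),open("w2.pkl","wb"))
for n in("wrist","scene","side"):cv2.imwrite(f"pics/{n}2.png",env.camera(n)[:,:,::-1])
```

```text
[0.67714414 0.15798344 0.21676389] [ 1.03430067  1.31135407 -1.03429275] [ 0.06427231  0.47904942 -5.19937893] 0.04918408453324602
```

View pics/wrist2.png

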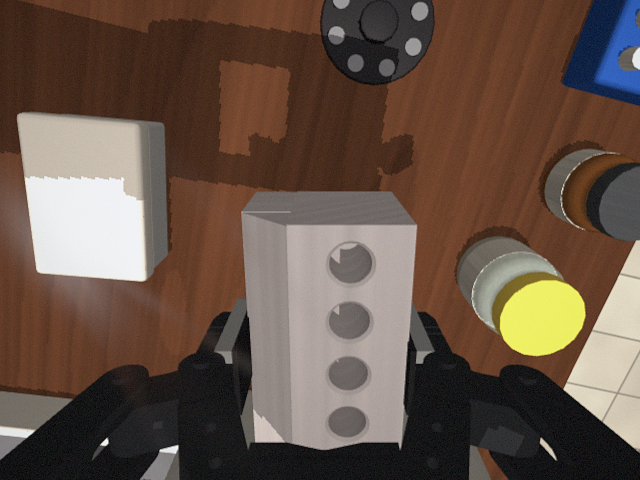

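View pics/side2.png

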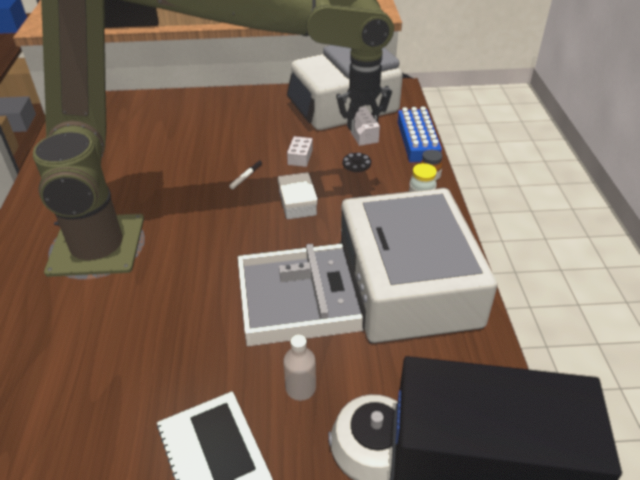

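The block is held upright with its bevel still on the robot side (left). Its far top edge runs (288,224)–(415,224) px in the wrist view. From that I'll get its offset in the grip.

Run:
```python
from h import *
import pickle;c=pickle.load(open("w2.pkl","rb"))
t=np.array([.6771,.158]);x=np.array([np.cos(.235),np.sin(.235)]);y=np.array([-x[1],x[0]])
for uv in((288,224),(415,224),(349,262),(348,421),(289,443),(400,443)):
    d=onz("wrist",uv,.241,c)[:2]-t;print(uv,"x %.4f y %.4f"%(d@x,d@y))
```

```text
(288, 224) x -0.0101 y 0.0478
(415, 224) x 0.0236 y 0.0478
(349, 262) x 0.0062 y 0.0370
(348, 421) x 0.0069 y -0.0159
(289, 443) x -0.0117 y -0.0244
(400, 443) x 0.0236 y -0.0244
```

Request:
servo_tool --commands '[{"xyz": [-0.01, -0.02, 0], "dr": [0, 0, 0], "jaw": 0.3}, {"xyz": [-0.03, -0.06, 0], "dr": [0, 0, -0.02], "jaw": 0.3}, {"xyz": [-0.05, -0.1, 0], "dr": [0, 0, -0.04], "jaw": 0.3}, {"xyz": [-0.07, -0.14, 0], "dr": [0, 0, -0.06], "jaw": 0.3}, {"xyz": [-0.09, -0.18, 0], "dr": [0, 0, -0.08], "jaw": 0.3}, {"xyz": [-0.11, -0.22, 0], "dr": [0, 0, -0.1], "jaw": 0.3}, {"xyz": [-0.13, -0.26, 0], "dr": [0, 0, -0.12], "jaw": 0.3}, {"xyz": [-0.15, -0.3, 0], "dr": [0, 0, -0.138], "jaw": 0.3}, {"xyz": [-0.17, -0.34, 0], "dr": [0, 0, -0.138], "jaw": 0.3}, {"xyz": [-0.186, -0.37, 0], "dr": [0, 0, -0.138], "jaw": 0.3}]'

```text
time_s: 3.75
tcp_pos: [0.4892, -0.2135, 0.2148]
tool_rot: [1.138, 1.257, -1.14]
contact_force: [0.5, -0.2, -4.4]
width: 0.0491
```

Request:
servo_tool --commands '[{"xyz": [-0.01, -0.0165, 0], "dr": [0, 0, 0], "jaw": 0.3}, {"xyz": [-0.01, -0.0165, -0.03], "dr": [0, 0, 0], "jaw": 0.3}, {"xyz": [-0.01, -0.0165, -0.07], "dr": [0, 0, 0], "jaw": 0.3}, {"xyz": [-0.01, -0.0165, -0.09], "dr": [0, 0, 0], "jaw": 0.3}, {"xyz": [-0.01, -0.0165, -0.09], "dr": [0, 0, 0], "jaw": 0.3}, {"xyz": [-0.01, -0.0165, -0.09], "dr": [0, 0, 0], "jaw": 0.3}]'

```text
time_s: 4.35
tcp_pos: [0.4809, -0.2281, 0.1261]
tool_rot: [1.137, 1.256, -1.138]
contact_force: [0.6, -1.5, -3.1]
width: 0.0491
```

Run:
```python
from h import *
import pickle
o=env.observe();print(o['tcp_pos'],o['tool_rot'],o['contact_force'],o['width'])
R=cv2.Rodrigues(o['tool_rot'])[0];print(R.round(3), o['joint_positions'].round(2))
pickle.dump((o,env.get_calibration("wrist")),open("w3.pkl","wb"))
for n in("wrist","side"):cv2.imwrite(f"pics/{n}3.png",env.camera(n)[:,:,::-1])
```

```text
[ 0.48085318 -0.2281324   0.12613301] [ 1.13744566  1.25615889 -1.13829271] [ 0.61411987 -1.50697923 -3.11115361] 0.049058639864265466
[[-0.002  0.995  0.097]
 [ 0.001  0.097 -0.995]
 [-1.    -0.002 -0.002]] [-0.54 -0.03  2.02 -0.    1.16 -0.64]
```

View pics/wrist3.png

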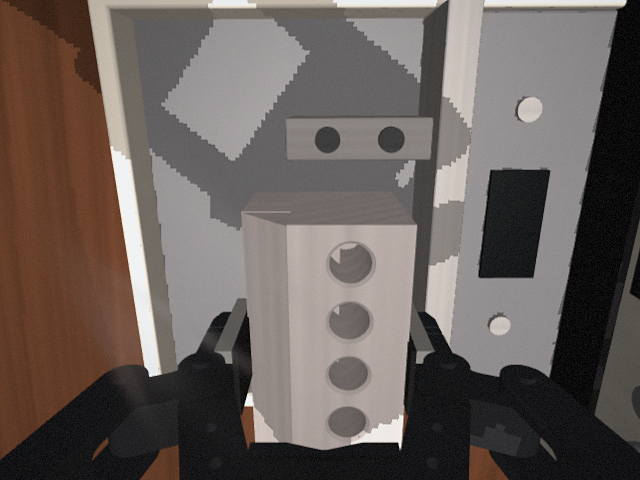

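View pics/side3.png

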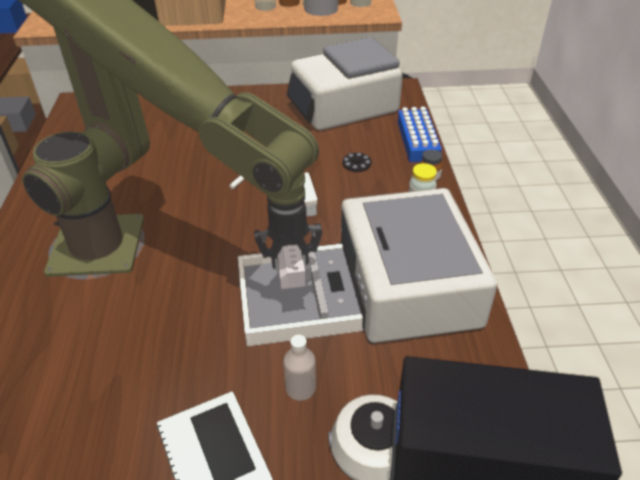

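The wrist view shows the stop ahead at (287–432, 118–160) and the fence to the right. Next, a check of the stop and fence offsets from the tool.

Run:
```python
from h import *
import pickle;o,c=pickle.load(open("w3.pkl","rb"))
x=np.array([np.cos(.097),np.sin(.097)]);y=np.array([-x[1],x[0]])
for z,l in((.055,((287,160),(432,160),(287,118),(432,118))),(.065,((441,50),(433,200),(428,280),(478,50)))):
  for uv in l:
    p=onz("wrist",uv,z,c)[:2];print(z,uv,"u %.4f v %.4f"%(p@x,p@y))
t=o['tcp_pos'][:2];print(t@x,t@y)
crop("pics/wrist3.png","pics/c4.png",270,90,220,150,3)
```

```text
0.055 (287, 160) u 0.4379 v -0.2209
0.055 (432, 160) u 0.5075 v -0.2209
0.055 (287, 118) u 0.4384 v -0.2015
0.055 (432, 118) u 0.5060 v -0.2015
0.065 (441, 50) u 0.5052 v -0.1735
0.065 (433, 200) u 0.5069 v -0.2383
0.065 (428, 280) u 0.5076 v -0.2790
0.065 (478, 50) u 0.5209 v -0.1735
0.45649862343913533 -0.27362964549147945
```

View pics/c4.png

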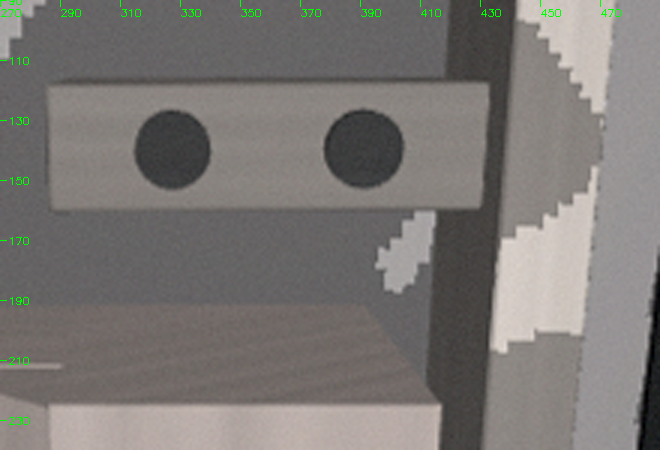

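Stop, fence and tool agree within 1 mm. Lowering to the drawer floor.

Request:
servo_tool --commands '[{"xyz": [0, 0, -0.03], "dr": [0, 0, 0], "jaw": 0.3}, {"xyz": [0, 0, -0.06], "dr": [0, 0, 0], "jaw": 0.3}, {"xyz": [0, 0, -0.075], "dr": [0, 0, 0], "jaw": 0.3}, {"xyz": [0, 0, -0.082], "dr": [0, 0, 0], "jaw": 0.3}, {"xyz": [0, 0, -0.085], "dr": [0, 0, 0], "jaw": 0.3}, {"xyz": [0, 0, -0.085], "dr": [0, 0, 0], "jaw": 0.3}]'

```text
time_s: 5.05
tcp_pos: [0.4824, -0.229, 0.0434]
tool_rot: [1.137, 1.252, -1.137]
contact_force: [-0.1, 0.2, -5.3]
width: 0.0495
```

Request:
servo_tool --commands '[{"xyz": [0, 0, -0.002], "dr": [0, 0, 0], "jaw": 0.3}, {"xyz": [0, 0, -0.002], "dr": [0, 0, 0], "jaw": 0.3}, {"xyz": [0, 0, -0.002], "dr": [0, 0, 0], "jaw": 0.3}]'

```text
time_s: 5.35
tcp_pos: [0.4819, -0.2288, 0.041]
tool_rot: [1.137, 1.252, -1.137]
contact_force: [-0.0, -0.4, -4.7]
width: 0.0495
```

Request:
servo_tool --commands '[{"xyz": [0, 0, -0.002], "dr": [0, 0, 0], "jaw": 0.3}, {"xyz": [0, 0, -0.002], "dr": [0, 0, 0], "jaw": 0.3}, {"xyz": [0, 0, -0.002], "dr": [0, 0, 0], "jaw": 0.3}]'

```text
time_s: 5.65
tcp_pos: [0.4821, -0.2288, 0.0406]
tool_rot: [1.137, 1.253, -1.137]
contact_force: [-5.5, 2.5, 7.7]
width: 0.049
```

Request:
servo_tool --commands '[{"xyz": [0, 0.001, 0.001], "dr": [0, 0, 0], "jaw": 0.3}, {"xyz": [0, 0.002, 0.001], "dr": [0, 0, 0], "jaw": 0.3}, {"xyz": [0, 0.003, 0.001], "dr": [0, 0, 0], "jaw": 0.3}, {"xyz": [0, 0.004, 0.001], "dr": [0, 0, 0], "jaw": 0.3}, {"xyz": [0, 0.005, 0.001], "dr": [0, 0, 0], "jaw": 0.3}, {"xyz": [0, 0.005, 0.001], "dr": [0, 0, 0], "jaw": 0.3}]'

```text
time_s: 6.25
tcp_pos: [0.4828, -0.2246, 0.0407]
tool_rot: [1.137, 1.25, -1.137]
contact_force: [0.1, -5.0, 5.1]
width: 0.0491
```

Request:
servo_tool --commands '[{"xyz": [0, 0.001, 0], "dr": [0, 0, 0], "jaw": 0.3}, {"xyz": [0, 0.002, 0], "dr": [0, 0, 0], "jaw": 0.3}, {"xyz": [0, 0.002, 0], "dr": [0, 0, 0], "jaw": 0.3}]'

```text
time_s: 6.55
tcp_pos: [0.4828, -0.223, 0.0407]
tool_rot: [1.136, 1.249, -1.137]
contact_force: [0.4, -6.4, 4.4]
width: 0.0492
```

Request:
servo_tool --commands '[{"xyz": [0, 0.001, 0], "dr": [0, 0, 0], "jaw": 0.3}, {"xyz": [0, 0.002, 0], "dr": [0, 0, 0], "jaw": 0.3}, {"xyz": [0, 0.002, 0], "dr": [0, 0, 0], "jaw": 0.3}]'

```text
time_s: 6.85
tcp_pos: [0.4829, -0.2229, 0.0408]
tool_rot: [1.132, 1.246, -1.138]
contact_force: [-0.6, -14.8, 1.0]
width: 0.0491
```

The y force jumped to 14.8 N with no further motion, so the block is against the stop. Releasing with a limited opening, then rising.

Request:
servo_tool --commands '[{"xyz": [0, -0.002, 0], "dr": [0, 0, 0], "jaw": 0.3}, {"xyz": [0, -0.002, 0], "dr": [0, 0, 0], "jaw": 0.68}, {"xyz": [0, -0.002, 0.001], "dr": [0, 0, 0], "jaw": 0.68}, {"xyz": [0, -0.002, 0.001], "dr": [0, 0, 0], "jaw": 0.68}, {"xyz": [0, -0.002, 0.001], "dr": [0, 0, 0], "jaw": 0.68}]'

```text
time_s: 7.35
tcp_pos: [0.4811, -0.2208, 0.0398]
tool_rot: [1.138, 1.255, -1.137]
contact_force: [0.4, 0.8, 0.2]
width: 0.0581
```

Request:
servo_tool --commands '[{"xyz": [0, 0, 0.02], "dr": [0, 0, 0], "jaw": 0.68}, {"xyz": [0, 0, 0.05], "dr": [0, 0, 0], "jaw": 0.68}, {"xyz": [0, 0, 0.09], "dr": [0, 0, 0], "jaw": 0.5}, {"xyz": [-0.01, -0.002, 0.09], "dr": [0, 0, -0.14], "jaw": 0}, {"xyz": [-0.02, -0.004, 0.09], "dr": [0, 0, -0.28], "jaw": 0}, {"xyz": [-0.03, -0.006, 0.09], "dr": [0, 0, -0.42], "jaw": 0}, {"xyz": [-0.04, -0.007, 0.09], "dr": [0, 0, -0.56], "jaw": 0}, {"xyz": [-0.052, -0.007, 0.09], "dr": [0, 0, -0.7], "jaw": 0}, {"xyz": [-0.052, -0.007, 0.09], "dr": [0, 0, -0.84], "jaw": 0}, {"xyz": [-0.052, -0.007, 0.09], "dr": [0, 0, -0.98], "jaw": 0}]'

```text
time_s: 8.35
tcp_pos: [0.429, -0.2281, 0.13]
tool_rot: [1.827, 0.649, -1.828]
contact_force: [0.0, -0.5, 0.1]
width: -0.0003
```

Request:
servo_tool --commands '[{"xyz": [0, 0, 0], "dr": [0, 0, -0.14], "jaw": 0}, {"xyz": [0, 0, 0], "dr": [0, 0, -0.28], "jaw": 0}, {"xyz": [0, 0, 0], "dr": [0, 0, -0.42], "jaw": 0}, {"xyz": [0, 0, 0], "dr": [0, 0, -0.56], "jaw": 0}, {"xyz": [0, 0, 0], "dr": [0, 0, -0.59], "jaw": 0}, {"xyz": [0, 0, 0], "dr": [0, 0, -0.59], "jaw": 0}]'

```text
time_s: 8.95
tcp_pos: [0.4294, -0.2282, 0.1301]
tool_rot: [2.17, 0.109, -2.171]
contact_force: [0.8, 0.8, -0.0]
width: 0.0003
```

Run:
```python
from h import *
import pickle
o=env.observe();print(o['tcp_pos'],o['contact_force'],o['width'],o['time_s'])
R=cv2.Rodrigues(o['tool_rot'])[0];print(R.round(3), o['joint_positions'].round(2))
pickle.dump((o,env.get_calibration("wrist")),open("w4.pkl","wb"))
for n in("wrist","side","scene"):cv2.imwrite(f"pics/{n}4.png",env.camera(n)[:,:,::-1])
crop("pics/side4.png","pics/c5.png",230,235,150,110,5)
```

```text
[ 0.42937486 -0.22824636  0.13008941] [ 0.77049143  0.80594739 -0.047107  ] 0.00026230173661925983 8.95
[[-0.     0.1   -0.995]
 [ 0.    -0.995 -0.1  ]
 [-1.    -0.     0.   ]] [-0.6  -0.15  2.11  0.    1.17  0.87]
```

View pics/c5.png

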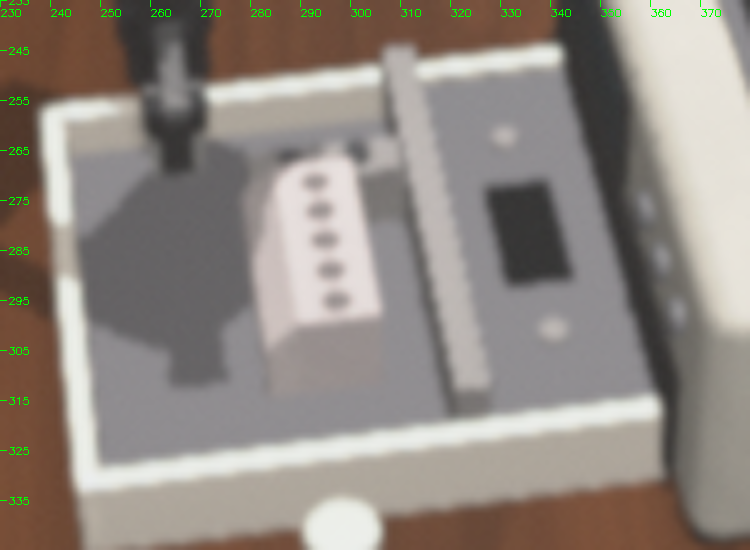

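View pics/wrist4.png

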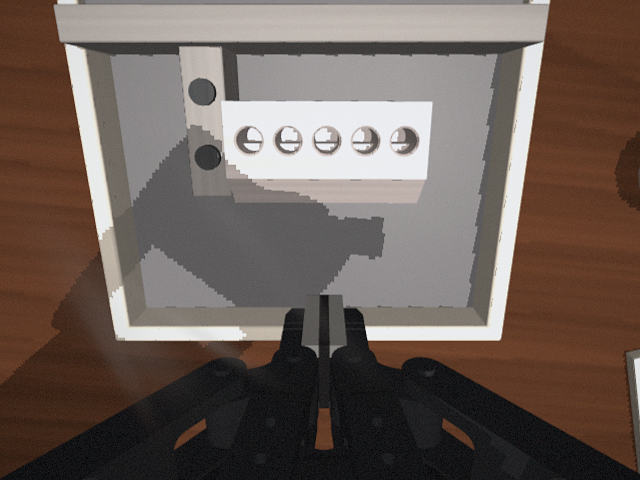

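The block sits flat, square to the fence and against the stop in both views, and the closed fingers are behind it. I'll lower them in front of the upright face and slide the block to the fence.

Request:
servo_tool --commands '[{"xyz": [0, 0, -0.04], "dr": [0, 0, 0], "jaw": 0}, {"xyz": [0, 0, -0.08], "dr": [0, 0, 0], "jaw": 0}, {"xyz": [0, 0, -0.085], "dr": [0, 0, 0], "jaw": 0}, {"xyz": [0.01, 0.001, -0.085], "dr": [0, 0, 0], "jaw": 0}, {"xyz": [0.015, 0.0015, -0.085], "dr": [0, 0, 0], "jaw": 0}, {"xyz": [0.02, 0.002, -0.085], "dr": [0, 0, 0], "jaw": 0}, {"xyz": [0.025, 0.0025, -0.085], "dr": [0, 0, 0], "jaw": 0}]'

```text
time_s: 9.8
tcp_pos: [0.4554, -0.227, 0.0475]
tool_rot: [2.17, 0.105, -2.17]
contact_force: [-6.9, -1.9, 4.3]
width: 0.0002
```

Request:
servo_tool --commands '[{"xyz": [0.004, 0.0004, 0], "dr": [0, 0, 0], "jaw": 0}, {"xyz": [0.008, 0.0008, 0], "dr": [0, 0, 0], "jaw": 0}, {"xyz": [0.012, 0.0012, 0], "dr": [0, 0, 0], "jaw": 0}]'

```text
time_s: 10.1
tcp_pos: [0.4671, -0.2258, 0.0475]
tool_rot: [2.169, 0.105, -2.17]
contact_force: [-6.6, -1.3, 5.1]
width: -0.0
```

Request:
servo_tool --commands '[{"xyz": [0.002, 0.0002, 0], "dr": [0, 0, 0], "jaw": 0}, {"xyz": [0.004, 0.0004, 0], "dr": [0, 0, 0], "jaw": 0}, {"xyz": [0.006, 0.0006, 0], "dr": [0, 0, 0], "jaw": 0}]'

```text
time_s: 10.4
tcp_pos: [0.4714, -0.2252, 0.0472]
tool_rot: [2.164, 0.106, -2.175]
contact_force: [-17.6, -2.7, 14.1]
width: 0.0003
```

Run:
```python
from h import *
import pickle
o=env.observe();print(o['tcp_pos'],o['contact_force'],o['width'],o['time_s'])
pickle.dump((o,env.get_calibration("wrist")),open("w5.pkl","wb"))
for n in("wrist","side"):cv2.imwrite(f"pics/{n}5.png",env.camera(n)[:,:,::-1])
crop("pics/side5.png","pics/c6.png",230,235,150,110,5)
```

```text
[ 0.47135151 -0.22523943  0.04718826] [-17.56419159  -2.73098355  14.06838648] 0.0003391533655606331 10.4
```

View pics/c6.png

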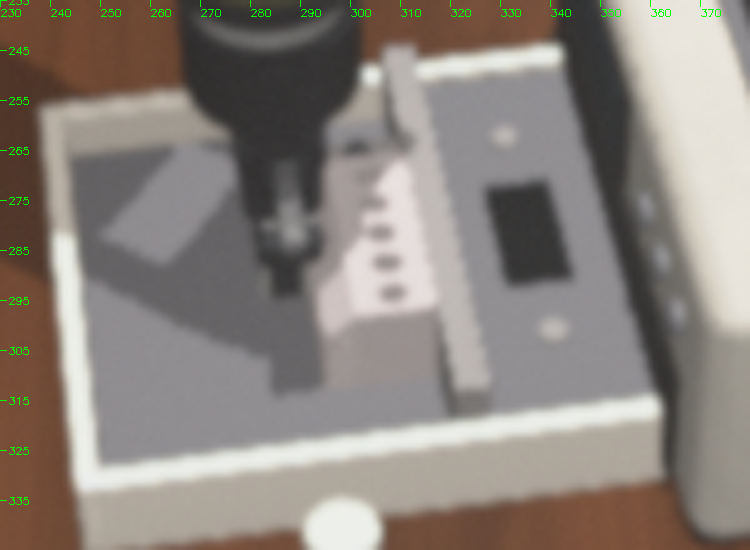

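View pics/wrist5.png

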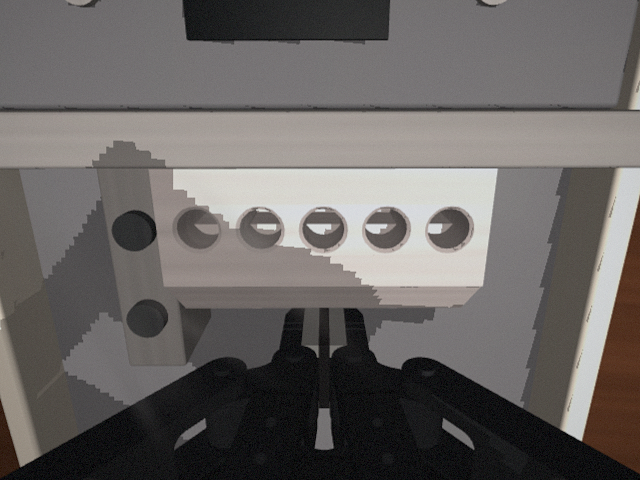

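The block is now against the fence and the stop, square to both (wrist view: fence edge at row 168, block end at column 160). The finger is still on the upright face below the bevel, so I'll back off, rise and come onto the bevel.

Request:
servo_tool --commands '[{"xyz": [-0.005, -0.0005, 0], "dr": [0, 0, 0], "jaw": 0}, {"xyz": [-0.01, -0.001, 0.005], "dr": [0, 0, 0], "jaw": 0}, {"xyz": [-0.01, -0.001, 0.032], "dr": [0, 0, 0], "jaw": 0}, {"xyz": [-0.005, -0.0005, 0.032], "dr": [0, 0, 0], "jaw": 0}, {"xyz": [0, 0, 0.032], "dr": [0, 0, 0], "jaw": 0}, {"xyz": [0.003, 0.0003, 0.032], "dr": [0, 0, 0], "jaw": 0}]'

```text
time_s: 11.1
tcp_pos: [0.4759, -0.2237, 0.0771]
tool_rot: [2.171, 0.107, -2.171]
contact_force: [0.2, 0.2, 0.5]
width: 0.0005
```

Run:
```python
from h import *
o=env.observe();print(o['tcp_pos'],o['contact_force'],o['time_s'])
for n in("wrist","side"):cv2.imwrite(f"pics/{n}6.png",env.camera(n)[:,:,::-1])
crop("pics/side6.png","pics/c7.png",270,245,80,60,9)
```

```text
[ 0.47593576 -0.22369374  0.07705625] [0.23586343 0.15288818 0.52778447] 11.1
```

View pics/c7.png

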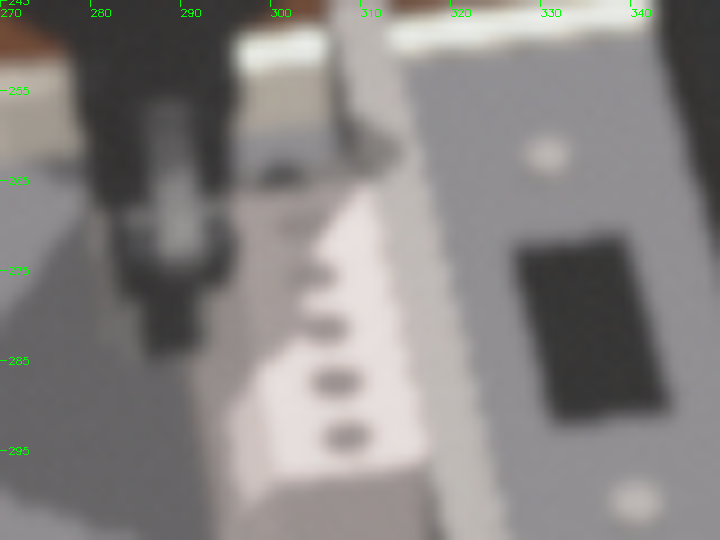

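View pics/wrist6.png

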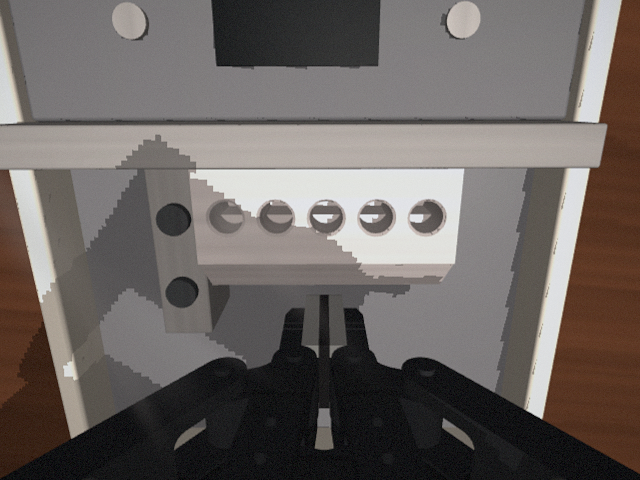

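Free of contact, tip above the bevel's lower part. Moving in slantwise: down first, then about 37° below level.

Request:
servo_tool --commands '[{"xyz": [0, 0, -0.004], "dr": [0, 0, 0], "jaw": 0}, {"xyz": [0.002, 0.0002, -0.0055], "dr": [0, 0, 0], "jaw": 0}, {"xyz": [0.004, 0.0004, -0.007], "dr": [0, 0, 0], "jaw": 0}, {"xyz": [0.005, 0.0005, -0.008], "dr": [0, 0, 0], "jaw": 0}, {"xyz": [0.005, 0.0005, -0.008], "dr": [0, 0, 0], "jaw": 0}]'

```text
time_s: 11.7
tcp_pos: [0.4805, -0.2234, 0.0691]
tool_rot: [2.171, 0.107, -2.172]
contact_force: [0.2, 0.4, -0.9]
width: -0.0002
```

Request:
servo_tool --commands '[{"xyz": [0.001, 0.0001, -0.001], "dr": [0, 0, 0], "jaw": 0}, {"xyz": [0.002, 0.0002, -0.002], "dr": [0, 0, 0], "jaw": 0}, {"xyz": [0.002, 0.0002, -0.002], "dr": [0, 0, 0], "jaw": 0}]'

```text
time_s: 12.0
tcp_pos: [0.4816, -0.2234, 0.0684]
tool_rot: [2.167, 0.107, -2.175]
contact_force: [-7.3, 1.4, 10.0]
width: 0.0001
```

In contact. The push is too steep (7 N forward, 10 N down), so I'll add forward only.

Request:
servo_tool --commands '[{"xyz": [0.001, 0.0001, 0], "dr": [0, 0, 0], "jaw": 0}, {"xyz": [0.002, 0.0002, 0], "dr": [0, 0, 0], "jaw": 0}, {"xyz": [0.002, 0.0002, 0], "dr": [0, 0, 0], "jaw": 0}, {"xyz": [0.002, 0.0002, 0], "dr": [0, 0, 0], "jaw": 0}]'

```text
time_s: 12.4
tcp_pos: [0.4818, -0.2234, 0.0684]
tool_rot: [2.162, 0.108, -2.18]
contact_force: [-14.2, -0.3, 15.0]
width: -0.0003
```

Request:
servo_tool --commands '[{"xyz": [0.001, 0.0001, 0.0005], "dr": [0, 0, 0], "jaw": 0}, {"xyz": [0.002, 0.0002, 0.001], "dr": [0, 0, 0], "jaw": 0}, {"xyz": [0.003, 0.0003, 0.001], "dr": [0, 0, 0], "jaw": 0}, {"xyz": [0.003, 0.0003, 0.001], "dr": [0, 0, 0], "jaw": 0}]'

```text
time_s: 12.8
tcp_pos: [0.482, -0.2233, 0.0684]
tool_rot: [2.154, 0.109, -2.188]
contact_force: [-23.0, -2.4, 16.9]
width: 0.0
```

23 N forward and 17 N down, about 36° below level. Holding still to check it stays steady, and looking again.

Request:
servo_tool --commands '[{"xyz": [0, 0, 0], "dr": [0, 0, 0], "jaw": 0}, {"xyz": [0, 0, 0], "dr": [0, 0, 0], "jaw": 0}, {"xyz": [0, 0, 0], "dr": [0, 0, 0], "jaw": 0}, {"xyz": [0, 0, 0], "dr": [0, 0, 0], "jaw": 0}, {"xyz": [0, 0, 0], "dr": [0, 0, 0], "jaw": 0}, {"xyz": [0, 0, 0], "dr": [0, 0, 0], "jaw": 0}]'

```text
time_s: 13.4
tcp_pos: [0.482, -0.2233, 0.0684]
tool_rot: [2.154, 0.109, -2.187]
contact_force: [-23.0, -1.8, 16.2]
width: -0.0001
```

Run:
```python
from h import *
o=env.observe();c=env.get_calibration("wrist")
im=env.camera("wrist");cv2.imwrite("pics/wrist7.png",im[:,:,::-1])
cv2.imwrite("pics/side7.png",env.camera("side")[:,:,::-1])
crop("pics/side7.png","pics/c8.png",230,235,150,110,5)
o2=env.observe();print(o2['tcp_pos'],o['contact_force'],o2['contact_force'],o2['time_s'])
import pickle;pickle.dump((o,c),open("w7.pkl","wb"))
```

```text
[ 0.48199697 -0.22337508  0.06847181] [-23.02828566  -1.82747244  16.21028016] [-23.91252486  -3.68096503  16.31466811] 13.5
```

View pics/wrist7.png

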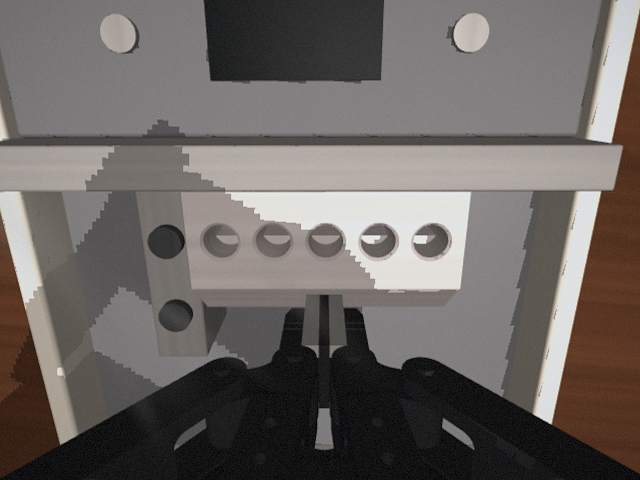

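View pics/c8.png

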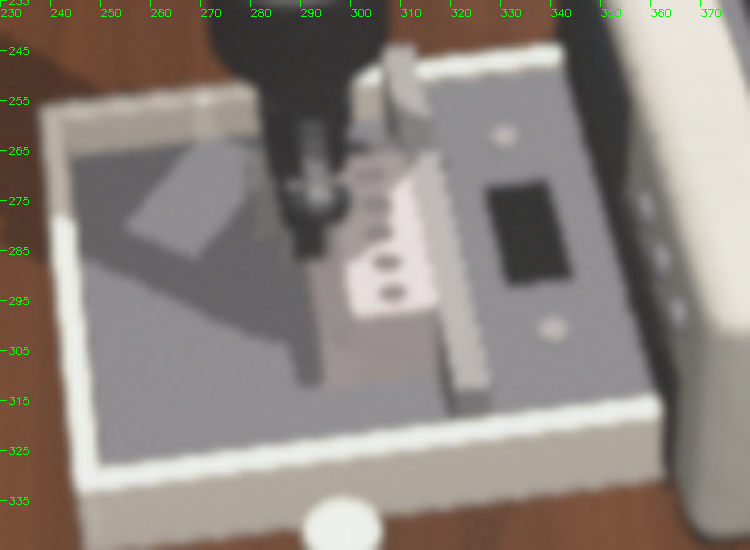

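Block top back edge lies on the fence edge (row 191). Next, the gap to the stop, by number.

Run:
```python
from h import *
import pickle;o,c=pickle.load(open("w7.pkl","rb"))
x=np.array([np.cos(.097),np.sin(.097)]);y=np.array([-x[1],x[0]])
for z,l in((.065,((184,192),(470,192),(462,290),(192,289),(10,191),(600,191))),(.055,((208,355),(160,356)))):
  for uv in l:
    p=onz("wrist",uv,z,c)[:2];print(z,uv,"u %.4f v %.4f"%(p@x,p@y))
```

```text
0.065 (184, 192) u 0.5073 v -0.2226
0.065 (470, 192) u 0.5076 v -0.3155
0.065 (462, 290) u 0.4725 v -0.3167
0.065 (192, 289) u 0.4726 v -0.2218
0.065 (10, 191) u 0.5074 v -0.1660
0.065 (600, 191) u 0.5080 v -0.3575
0.055 (208, 355) u 0.4387 v -0.2219
0.055 (160, 356) u 0.4381 v -0.2026
```

Gap to the stop is 1 mm or less, the fence is flush and the push is steady. Handing in.

```bash
python3 -c "
from bench import env
print(env.close_job())"
```

```text
the job is handed in; nothing more can be done
None
```

I set the tube block in the drawer and handed the job in at about 13.5 s with the push still held on its bevel. `close_job` gave no verdict.

**What I did:** I gripped the block across its 50 mm width and lifted it about 0.2 m. I lowered it into the drawer bevel towards the robot and slid it along until it met the stop, where the side force rose to about 15 N with no more motion. After releasing it I pushed it back against the fence with the closed fingers. Then I pushed slantwise on the bevel and kept that push.

**Last checks:**
- **Push:** the tool felt about 23 N forward and 16 N down, roughly 35° below level, steady over 0.7 s. From that I work out at least about 8 N on the fence and 19 N on the floor; neither could be measured directly.
- **Position:** in the last wrist picture the block's back edge was on the fence edge to within about 0.5 mm. Its end was within about 1 mm of the stop. It was square and flat as far as the picture shows.
- **Other things on the bench:** I did not go near any of them, but I did not measure them again at the end.

**Unexpected readings:** while I slid the block to the fence, the fingers also pressed down on it, by up to 14 N. The first touch on the bevel was steeper than wanted, at 54°, so I added forward push before holding.

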